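Set a pipe wrench to its size line by rolling the knurled nut

TASK

The big pipe wrench on the bench is open too wide for the next pipe. Roll its knurled nut under a fingertip, stroke after stroke, until the jaw has closed so far that the long white line across the jaw's shank just meets the edge of the collar. Leave the wrench lying where it is, pick nothing up and do not disturb the other things, then come away clear.

Things in the scene. Friction and masses are not known exactly. Their poses are not given: they have to be found in the camera images.
- wrench: Grey cast pipe wrench, 600 mm long, about 4.5 kg, lying loose on its flat side on two timber battens. Origin: below the nut's centre, level with the collar's underside, 20 mm above the bench. x runs level from handle to jaws (handle 437 mm back, jaws to 170 mm ahead), y level to the side where the mouth opens, z up. No part but the nut rises over 38 mm above the origin.
- nut: Knurled steel nut, 50 mm across, 24 mm wide, turning about the wrench's x axis in a window of the casting; its top stands 6 mm out of it. Origin at its centre, 19 mm above the wrench's origin, so the crown is 25 mm above this point; its y and z axes turn with it. About 1.5 N at the rim turns it; it stays where left.
- lip (a point): Edge of the collar where the jaw's shank comes out of it, on the middle of the shank's upper face, 50 mm ahead (+x of the wrench) of the nut's centre. The collar rises 6 mm above the shank there. The long white line must come to this edge.
- gauge_line (a point): The long white line, 2.5 mm wide, right across the upper face of the 22 mm wide dark steel shank; this point is the middle of its border nearest the collar. It moves with the jaw along the wrench's x. The three short white marks beyond it, towards the hook, are other sizes.
- jaw (a joint): Hook jaw's slide in m: 0 with the gauge line's near border at the collar's edge (mouth 50 mm wide), positive when open wider (starts at 0.005 to 0.0095), negative when past the line. Rolling the nut's top towards the wrench's -y, away from the mouth side, closes the jaw, 6 mm per full turn (26 mm rolled at the rim = 1 mm); the other way opens it.
- pipe_stub: Stub of steel pipe, 48 mm across, 80 mm tall, standing near the mouth; origin at its foot. Not to be disturbed.
- elbow: Brass elbow fitting, 38 mm high, lying beside the handle; origin under its bend. Not to be disturbed.
- bush: Brass bush, 42 mm across, 32 mm tall, beside the handle; origin at its foot. Not to be disturbed.
- wire_brush: Brush lying beside the handle; origin under its middle. Not to be disturbed.
- hammer: Hammer lying to the right of the wrench's jaws; origin under its middle. Not to be disturbed.
- spray_bottle: Grey spray bottle, 240 mm tall, standing at the far right; origin at its foot. Not to be disturbed.
- casting: Small bell-shaped bronze casting with its sprue, 100 mm across, 94 mm tall, far right; origin at its foot. Not to be disturbed.
- compound_can: Plain metal can, 72 mm across, 85 mm tall, right of the robot; origin at its foot. Not to be disturbed.

How it is judged:
On the way:
1. a fingertip presses on the knurled nut while the jaw is still open too wide (contact force between the fingers and nut above 0.5 N and value of joint jaw above 0.003 m), for 0.1 s.
At the end, for the whole second after the job is handed in: The gauge line's near border is within 2.5 mm of the collar's edge, the jaw is at rest, and the wrench lies still within 20 mm of where it was (value of joint jaw between -0.0025 and 0.0025 m and linear speed of wrench below 0.01 m/s and velocity of joint jaw between -0.001 and 0.001 m/s and distance of wrench from where it was at the start of the episode below 0.02 m); the robot touches nothing.
It fails at once if the wrench is lifted, tipped or shoved (20 mm or 0.12 rad) (distance of wrench from where it was at the start of the episode above 0.02 m or angle between wrench's own z axis and vertical above 0.12 rad).
It fails at once if another thing on the bench is moved by more than 25 mm (distance of any of pipe_stub, elbow, bush, wire_brush, hammer, spray_bottle, casting, compound_can from where it was at the start of the episode above 0.025 m).
It also fails if it takes over 54 s, if anything falls off the work surface, if the arm or the gripper's body presses on something with over 40 N, if the wrist force passes 120 N, or if a joint passes its speed limit or range.

ROBOT

A 7-joint arm with a two-finger parallel gripper is mounted at the origin on the work surface. World frame = base frame: x ahead of the robot, y to its left, z up, the work surface at z = 0. Lengths are in m, angles in rad, forces in N, time in s.
With the tool pointing down it reaches from about 0.425 to 1.025 m from the base axis. Payload 9.4 kg.
Tool frame: the origin (TCP) lies between the finger pads; the fingertips stand 22 mm ahead of it and the grasp point (between the pads) lies 3 mm ahead of it; z points along the fingers, y is the line along which they close (so a half turn about z gives the same grasp; the last joint's range is limited). The gripper opens to 85 mm and grips with 20 to 120 N. Pads are 22 mm wide; open, the fingers measure 114 mm over their backs; the gripper's body (76 mm by 85 mm) begins 54 mm behind the grasp point. The pads swing forward as they close: fully open they stand 13 mm farther back than shut.
Start: joints at [-1.32, 0.599, -0.003, 1.599, 0.002, 0.943, -0.08], TCP at [0.233, 0.686, 0.253] pointing down, gripper open.
Joint ranges: [-2.57, 2.57], [-0.35, 1.97], [-1.29, 1.29], [0.11, 2.56], [-1.05, 4.19], [0.11, 1.86], [-2.63, 2.63]. Speed limits (rad/s): [2.22, 2.22, 3.01, 3.01, 3.14, 3.14, 3.14].

INTERFACE

Orientations are given as a 3x3 rotation matrix whose columns are the frame's x, y, z axes.
In Python, from bench import bot gives the robot as it stands.
- The arm moves only by the tool step_arm, never from a script. Its argument "moves" is a list of rows, each an object with "slide": the shift along the tool's x, y, z in units of 25 mm (1.0 is 25 mm), a list of three; "turn": the turn about the tool's z in units of 5 degrees (1.0 is 5 degrees). A call has 1 to 8 rows; each row is the pose to reach, as a shift and turn from the pose commanded when the call began, along the tool's axes at that moment; what a row does not reach only later rows make up. A row lasts 1/10 s, in which the tool goes at most 50 mm and 8.59 degrees, less where a joint would pass 70% of its speed; a pose out of reach is approached as far as the arm can. A call with a gripper value outside its range is refused whole. "hand" is the opening, from -1 (shut) to 1 (fully open), so that 0 is half open, set as the call begins (left out, the last holds). The fingers move at their own pace and stop on an object; the grip force is fixed at half the most. Time passes only in rows, so rows that repeat a pose let the fingers close. It gives the time, the measured TCP pose, the force, the opening and the grip force at its end, in the units of the state.
- bot.get_state(): the state, without advancing time (a new reading comes with each control period).
- bot.camera(name): name is "scene" or "side" or "wrist"; returns a dict with "frame" (400x640x3 uint8, red, green, blue), "range_z" (400x640 float32, m along the optical axis (not along the pixel's ray), 0 where there is no reading), "fx", "fy", "cx", "cy" (pixels), "R" (3x3) and "t" (3): a world point X has camera coordinates R X + t. Camera axes: x right, y down, z forward; pixel columns grow to the right and rows downward; lengths in m; the calibration is good to about 2 mm. The wrist camera is an equidistant fisheye: a pixel r from the principal point sees the ray r / f radians off the axis. A picture is of the moment at which its call begins.
- bot.finish_job(): hands the job in; it is judged then, once.
Trained networks look in a picture, given as the dict that the camera call returned (one of the last four; its "shot" number tells which), for a name from the list of things; names that differ only in an ending like _2 or _b are one class to them, and where a whole thing is asked for, a point or a joint stands for the part that bears it (a point fixed in the world has none). Each returns a list of dicts, best first, with "confidence" (0 to 1); they miss things now and then, are a little off and sometimes report something else, mostly with a low value. They report only what shows in the picture. A call takes as long as a camera call.
- bot.find_in(target, picture): "point" ([x, y, z] in m, in world coordinates, good to about 4 mm: the middle of the surface that is visible of it).
- bot.outline_of(target, picture): "pixels" (400x640 bool, what is visible of it).
The state is a dict: "clock": time; "joints": joint angles; "qd": joint speeds; "tau": joint torques, N m; "position": TCP position; "tcp_rot": TCP orientation; "ft_force": force on the tool from outside, world axes, zero at the start; "ft_torque": the same for the moment, N m; "width": finger opening in m; "finger_force": force on a finger pad.
Only numpy, scipy, OpenCV 4.12 (cv2) and the standard library are available. Lean on these libraries where they do the work, as an engineer would, in place of code of your own. Each camera call takes 0.05 s, during which the arm holds its last target. There are 200 camera calls.

## Working session

There is one attempt and no reset: what is moved stays moved. The work goes in short steps, Python scripts to look and compute and a tool call to move; the robot and the scene stay as the last step left them, time stands still between calls to the robot, and variables do not carry over. Pictures are saved under pics/ and viewed, at most 10 in all, crops included, and the job is handed in when it is done.

Besides the shell and the picture viewer there is one more tool, called by a JSON object that holds its "api" and its "payload", one argument or row to a line. step_arm: Moves the arm, as the interface text tells. Its arguments: {"type":"object","properties":{"moves":{"type":"array","items":{"type":"object","properties":{"slide":{"type":"array","items":{"type":"number"}},"turn":{"type":"number"}}}},"hand":{"type":"number"}},"required":["moves"]}

```bash
mkdir -p pics
cat > h.py <<'E'
import numpy as np, cv2
from bench import bot
def save(c,n,crop=None,s=1):
    f=c["frame"][:,:,::-1]
    if crop: f=f[crop[1]:crop[3],crop[0]:crop[2]]
    cv2.imwrite("pics/"+n,cv2.resize(f,None,fx=s,fy=s,interpolation=cv2.INTER_CUBIC))
def world(c,u,v,d=None):
    d=c["range_z"][int(round(v)),int(round(u))] if d is None else d
    p=np.array([(u-c["cx"])/c["fx"]*d,(v-c["cy"])/c["fy"]*d,d])
    return c["R"].T@(p-c["t"])
def pix(c,X):
    p=c["R"]@np.array(X)+c["t"]; return [c["fx"]*p[0]/p[2]+c["cx"],c["fy"]*p[1]/p[2]+c["cy"]]
E
python3 - <<'E'
from h import *
s=bot.get_state(); print(s["clock"],s["position"],s["tcp_rot"],s["width"],s["ft_force"])
for n in ["scene","side"]:
    c=bot.camera(n); save(c,n+"0.png"); print(n,c["fx"],c["R"].round(3).tolist(),c["t"])
    for t in ["wrench","nut","lip","gauge_line","jaw","pipe_stub"]:
        print(t,[(np.round(r["point"],4),round(r["confidence"],2)) for r in bot.find_in(t,c)[:2]])
E
```

```text
0.0 [0.23328147 0.68599235 0.25240329] [[-9.46771471e-01  3.21906269e-01 -3.69174124e-04]
 [ 3.21906452e-01  9.46770277e-01 -1.50958015e-03]
 [-1.36420226e-04 -1.54806695e-03 -9.99998792e-01]] 0.08543795911050862 [-0.02136359  0.20262486  0.73132956]
scene 392.23541260137665 [[0.819, 0.573, -0.017], [0.446, -0.656, -0.608], [-0.359, 0.491, -0.793]] [-0.44500749 -0.22139279  1.70576885]
wrench [(array([0.6236, 0.0902, 0.056 ]), 0.61)]
nut []
lip [(array([0.6185, 0.0863, 0.0578]), 0.64)]
gauge_line [(array([ 0.5784, -0.0992,  0.0507]), 0.72)]
jaw [(array([ 0.5805, -0.0992,  0.0501]), 0.64)]
pipe_stub [(array([ 0.7106, -0.0186,  0.0553]), 0.59)]
side 462.4139793490826 [[-0.992, -0.126, -0.016], [-0.059, 0.574, -0.817], [0.112, -0.809, -0.577]] [0.57021871 0.12624276 1.2699504 ]
wrench [(array([0.6227, 0.2144, 0.052 ]), 0.65)]
nut []
lip [(array([0.6274, 0.2141, 0.0472]), 0.71)]
gauge_line [(array([ 0.579 , -0.0876,  0.0461]), 0.65)]
jaw [(array([ 0.5808, -0.0869,  0.0479]), 0.9)]
pipe_stub [(array([0.7122, 0.0101, 0.0545]), 0.83), (array([ 0.582 , -0.0886,  0.0489]), 0.19)]
```

View pics/scene0.png

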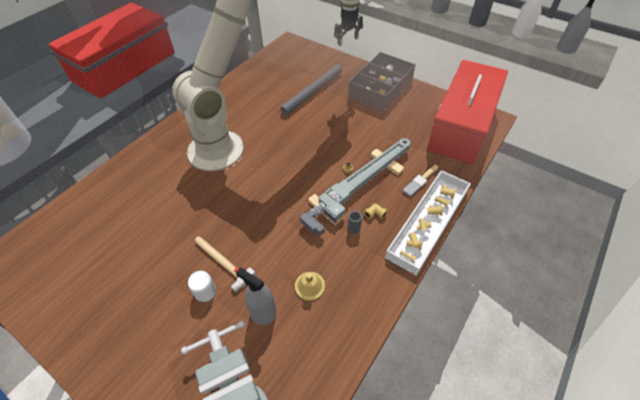

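View pics/side0.png

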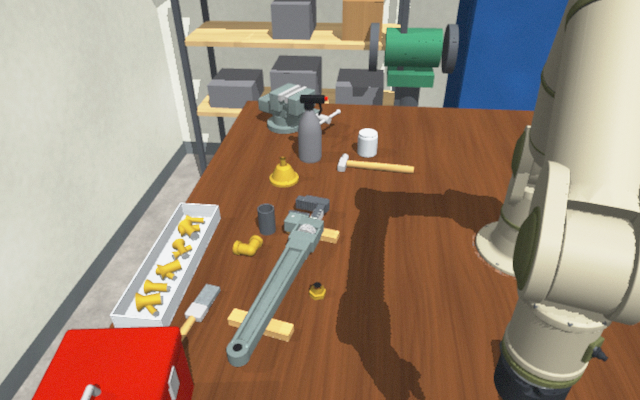

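Run:
```python
from h import *
c=bot.camera("side"); save(c,"side1.png",(260,185,350,275),6.5)
m=bot.outline_of("wrench",c)[0]["pixels"]
P=np.array([world(c,u,v) for v,u in zip(*np.nonzero(m)) if c["range_z"][v,u]>0])
P=P[(P[:,2]>.03)&(P[:,2]<.075)]; print(len(P),P.min(0),P.max(0))
mu=P.mean(0); e=np.linalg.svd((P-mu)[:,:2],full_matrices=False)[2][0]; e*=-np.sign(e[1]); print(mu,e)
n=np.array([-e[1],e[0]])
a=(P-mu)[:,:2]@e;b=(P-mu)[:,:2]@n
for k in np.arange(-.33,.33,.02):
    q=(a>k)&(a<=k+.02)
    if q.sum()>2: print(round(k+.01,3),q.sum(),b[q].min().round(4),b[q].max().round(4),np.median(P[q,2]).round(4),P[q,2].max().round(4))
```

```text
4643 [ 0.53788327 -0.12070371  0.03000579] [0.69598983 0.47226635 0.06627694]
[0.62361772 0.20514511 0.05032352] [-0.16713753 -0.98593359]
-0.28 17 -0.0006 0.0161 0.0432 0.0567
-0.26 278 -0.0143 0.0307 0.0532 0.059
-0.24 196 -0.014 0.0314 0.0552 0.0591
-0.22 170 -0.0149 0.0297 0.053 0.0585
-0.2 190 -0.0161 0.0296 0.0469 0.0597
-0.18 188 -0.0177 0.0285 0.0474 0.058
-0.16 188 -0.0192 0.0277 0.0474 0.0593
-0.14 172 -0.02 0.0267 0.0471 0.0579
-0.12 161 -0.0212 0.0268 0.0469 0.0592
-0.1 160 -0.0227 0.0269 0.0475 0.0593
-0.08 163 -0.0242 0.0256 0.0463 0.06
-0.06 152 -0.0249 0.0249 0.0472 0.0586
-0.04 147 -0.0269 0.0244 0.0467 0.0586
-0.02 145 -0.028 0.0229 0.0471 0.0584
0.0 136 -0.0297 0.0235 0.0468 0.0578
0.02 137 -0.03 0.0233 0.0467 0.0572
0.04 135 -0.0312 0.0224 0.0469 0.0581
0.06 127 -0.0338 0.0218 0.0469 0.0589
0.08 173 -0.0356 0.0215 0.0525 0.0613
0.1 135 -0.0374 0.0216 0.0563 0.0604
0.12 160 -0.0449 0.0259 0.0567 0.0611
0.14 136 -0.0451 0.0252 0.0575 0.0663
0.16 141 -0.0475 0.0256 0.0572 0.0663
0.18 227 -0.0464 0.0593 0.0548 0.0656
0.2 176 -0.0464 0.0604 0.0575 0.0612
0.22 112 -0.0365 0.0625 0.0566 0.0602
0.24 74 -0.027 0.063 0.0523 0.057
0.26 43 -0.028 -0.0014 0.0504 0.0551
0.28 70 -0.0279 0.0626 0.0507 0.0585
0.3 266 -0.0349 0.0651 0.0514 0.0605
0.32 68 -0.034 0.0641 0.0549 0.0581
```

View pics/side1.png

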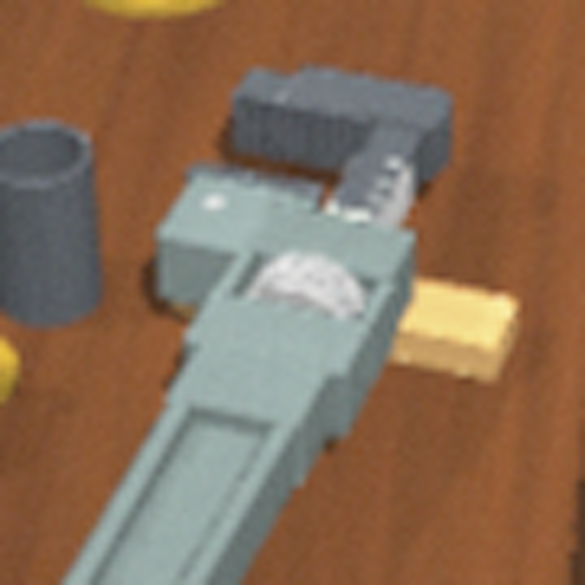

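Run:
```python
from h import *
c=bot.camera("side")
m=bot.outline_of("wrench",c)[0]["pixels"]
V,U=np.nonzero(m); P=np.array([world(c,u,v) for v,u in zip(V,U)])
top=P[(P[:,2]>.0545)&(P[:,2]<.061)&(P[:,1]>.12)]
ys=np.arange(.13,.44,.02); mid=[];w=[]
for y in ys:
    q=top[abs(top[:,1]-y)<.01]; mid.append((q[:,0].min()+q[:,0].max())/2);w.append(np.ptp(q[:,0]))
k=np.polyfit(ys,mid,1); print(k,np.round(w,3))
N=(P[:,2]>.0618); print(P[N].round(4)[:40], P[N].mean(0)); print(np.c_[U,V][N].min(0),np.c_[U,V][N].max(0))
f=c["frame"].astype(float)
for v in range(218,238,2):
    print(v,[ (int(f[v,u].mean()),int(1000*world(c,u,v)[2])) for u in range(292,322,3)])
```

```text
[0.21812899 0.57573061] [0.052 0.055 0.052 0.055 0.049 0.05  0.051 0.049 0.048 0.046 0.043 0.048
 0.047 0.046 0.046 0.045]
[[ 0.4312  1.0269  0.8447]
 [ 0.6252 -0.0176  0.0621]
 [ 0.6254 -0.0013  0.0636]
 [ 0.6395  0.0171  0.0622]
 [ 0.4312  1.0269  0.8447]
 [ 0.5717  0.0187  0.0619]
 [ 0.5948  0.0332  0.0642]
 [ 0.5897  0.0305  0.0625]
 [ 0.5947  0.0347  0.0619]
 [ 0.4312  1.0269  0.8447]
 [ 0.5883  0.0399  0.0664]
 [ 0.5862  0.0353  0.0631]
 [ 0.5828  0.0392  0.0663]
 [ 0.5806  0.0359  0.064 ]
 [ 0.5779  0.0353  0.0637]
 [ 0.5966  0.0405  0.0628]
 [ 0.5936  0.0416  0.0639]
 [ 0.5908  0.0416  0.0641]
 [ 0.5878  0.0432  0.0656]
 [ 0.5853  0.0416  0.0645]
 [ 0.58    0.0401  0.0638]
 [ 0.5776  0.0374  0.0619]
 [ 0.5747  0.0387  0.0632]
 [ 0.5961  0.044   0.062 ]
 [ 0.5902  0.0462  0.0642]
 [ 0.5873  0.0472  0.0653]
 [ 0.5851  0.0432  0.0623]
 [ 0.5815  0.0486  0.0669]
 [ 0.5794  0.0447  0.064 ]
 [ 0.5768  0.0435  0.0632]
 [ 0.5713  0.0432  0.0635]
 [ 0.5948  0.0522  0.0652]
 [ 0.5925  0.0497  0.0633]
 [ 0.5895  0.0508  0.0644]
 [ 0.5868  0.0508  0.0647]
 [ 0.5844  0.0487  0.0633]
 [ 0.
[... 608 characters left out ...]
(166, 59)]
226 [(127, 45), (159, 56), (112, 52), (212, 54), (222, 63), (221, 64), (214, 61), (172, 57), (164, 57), (170, 56)]
228 [(125, 39), (170, 59), (135, 46), (190, 61), (219, 63), (211, 63), (207, 62), (214, 60), (111, 51), (160, 57)]
230 [(161, 30), (150, 54), (187, 43), (163, 56), (170, 59), (201, 59), (209, 61), (195, 57), (155, 45), (149, 58)]
232 [(176, 57), (169, 58), (168, 57), (171, 58), (169, 58), (170, 53), (185, 58), (191, 54), (165, 58), (115, 52)]
234 [(167, 57), (171, 55), (171, 57), (170, 54), (169, 56), (170, 57), (172, 57), (172, 61), (161, 55), (112, 50)]
236 [(169, 57), (173, 56), (170, 54), (171, 58), (174, 56), (173, 59), (170, 56), (170, 57), (141, 58), (112, 41)]
```

{"api": "step_arm", "payload": {
  "hand": -1,
  "moves": [
    {"slide": [-10.8, -9.85, 0], "turn": -1.3},
    {"slide": [-10.8, -9.85, 0], "turn": -1.3},
    {"slide": [-10.8, -9.85, 0], "turn": -1.3},
    {"slide": [-10.8, -9.85, 0], "turn": -1.3},
    {"slide": [-21.6, -19.7, 2.1], "turn": -1.3},
    {"slide": [-21.6, -19.7, 2.1], "turn": -1.3},
    {"slide": [-21.6, -19.7, 2.1], "turn": -1.3},
    {"slide": [-21.6, -19.7, 2.1], "turn": -1.3}
  ]
}}

```text
clock: 1.7
position: [0.4268, 0.3352, 0.2338]
tcp_rot: [[-0.977, 0.212, 0.001], [0.212, 0.977, 0.001], [-0.001, 0.001, -1.0]]
ft_force: [0.3, 0.2, -0.6]
width: -0.0
finger_force: 0.0
```

{"api": "step_arm", "payload": {
  "moves": [
    {"slide": [-8.7, -10, 1.0]},
    {"slide": [-8.7, -10, 1.0]},
    {"slide": [-8.7, -10, 1.0]},
    {"slide": [-8.7, -10, 1.0]},
    {"slide": [-8.7, -10, 2.5]},
    {"slide": [-8.7, -10, 2.5]},
    {"slide": [-8.7, -10, 2.5]},
    {"slide": [-8.7, -10, 2.5]}
  ]
}}

```text
schema error: expected keys slide, turn
```

Run:
```python
from h import *
s=bot.get_state(); print(s["clock"],s["position"],s["tcp_rot"].round(3).tolist() if hasattr(s["tcp_rot"],'round') else s["tcp_rot"])
c=bot.camera("wrist"); save(c,"w0.png"); print(c["fx"],c["cx"],c["cy"],np.round(c["R"],3).tolist(),c["t"], -np.array(c["R"]).T@c["t"])
for t in ["nut","lip","gauge_line"]: print(t,[(np.round(r["point"],4),round(r["confidence"],2)) for r in bot.find_in(t,c)[:2]])
```

```text
1.7 [0.42679472 0.3352021  0.23378287] [[-0.977, 0.212, 0.001], [0.212, 0.977, 0.001], [-0.001, 0.001, -1.0]]
309.70691628693146 320.00359487552817 196.20172905445398 [[0.212, 0.977, 0.002], [0.93, -0.202, 0.308], [0.302, -0.063, -0.951]] [-0.41769587 -0.36426051  0.25200968] [0.35105945 0.35051561 0.35293131]
nut [(array([0.5759, 0.0479, 0.0615]), 0.76)]
lip [(array([0.5739, 0.0171, 0.055 ]), 0.58)]
gauge_line [(array([ 0.5713, -0.0872,  0.052 ]), 0.92)]
```

View pics/w0.png

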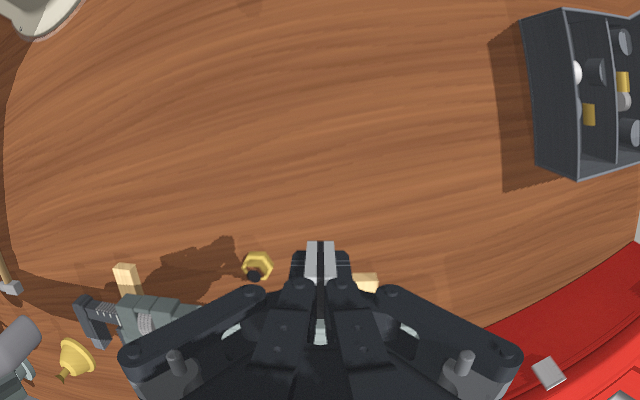

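The wrist picture shows the nut at about (146,322) to the left of the gripper, and the shut fingertips at (320,262). I'll move above the nut next.

{"api": "step_arm", "payload": {
  "moves": [
    {"slide": [-8.7, -10, 1.0], "turn": 0},
    {"slide": [-8.7, -10, 1.0], "turn": 0},
    {"slide": [-8.7, -10, 1.0], "turn": 0},
    {"slide": [-8.7, -10, 1.0], "turn": 0},
    {"slide": [-8.7, -10, 2.5], "turn": 0},
    {"slide": [-8.7, -10, 2.5], "turn": 0},
    {"slide": [-8.7, -10, 2.5], "turn": 0},
    {"slide": [-8.7, -10, 2.5], "turn": 0}
  ]
}}

```text
clock: 2.7
position: [0.5871, 0.0424, 0.1694]
tcp_rot: [[-0.976, 0.217, -0.001], [0.217, 0.976, -0.002], [0.0, -0.002, -1.0]]
ft_force: [-0.0, 0.3, -0.5]
width: 0.0003
finger_force: 0.0
```

Run:
```python
from h import *
s=bot.get_state(); print(s["clock"],s["position"],s["ft_force"])
c=bot.camera("wrist"); save(c,"w1.png",(160,130,480,370),2.4); print(-np.array(c["R"]).T@c["t"])
for t in ["nut","lip","gauge_line"]: print(t,[(np.round(r["point"],4),round(r["confidence"],2)) for r in bot.find_in(t,c)[:2]])
```

```text
2.7 [0.58705116 0.04241173 0.16941085] [-0.03144405  0.27541098 -0.45866211]
[0.51158061 0.05842713 0.28863664]
nut []
lip [(array([0.6047, 0.0633, 0.0579]), 0.79)]
gauge_line []
```

View pics/w1.png

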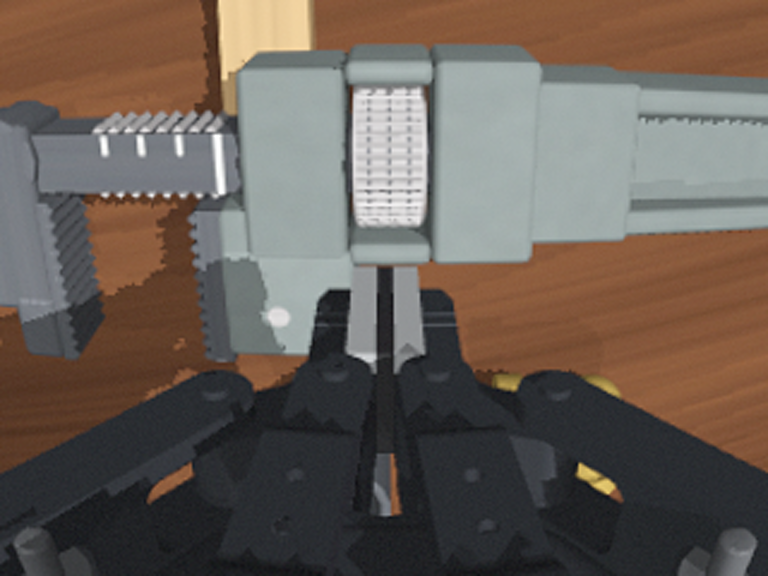

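```bash
cat >> h.py <<'E'
def ray(c,u,v):
    x,y=(u-c["cx"])/c["fx"],(v-c["cy"])/c["fy"]; r=np.hypot(x,y)+1e-12
    return c["R"].T@np.array([x/r*np.sin(r),y/r*np.sin(r),np.cos(r)])
def fz(c,u,v,z):
    o=-c["R"].T@c["t"]; d=ray(c,u,v); return o+d*(z-o[2])/d[2]
def fpix(c,X):
    p=c["R"]@np.array(X)+c["t"]; th=np.arctan2(np.hypot(p[0],p[1]),p[2]); h=np.hypot(p[0],p[1])
    return [c["cx"]+c["fx"]*th*p[0]/h,c["cy"]+c["fy"]*th*p[1]/h]
E
python3 - <<'E'
from h import *
c=bot.camera("wrist"); c["R"]=np.array(c["R"]);c["t"]=np.array(c["t"])
P=lambda x,y,z:fz(c,160+x/2.4,130+y/2.4,z)
ex=np.array([-.213,-.977]); ey=np.array([.977,-.213]); o=np.array([.5855,.045])
def w(p): d=p[:2]-o; return np.round([d@ex*1000,d@ey*1000],1)
for n,a in dict(nutL=(352,158,.060),nutR=(428,158,.060),nutT=(390,85,.058),nutB=(390,228,.058),crown=(390,158,.064),line_near=(229,162,.052),collar=(237,162,.058),shT=(222,132,.052),shB=(222,193,.052),tip=(385,265,.147)).items():
    p=P(*a); print(n,p.round(4),w(p))
# top casting edges direction
a,b=P(440,47,.058),P(540,62,.058);print(a,b)
f=c["frame"].mean(2)
print([int(x) for x in f[195:201,244:264].mean(0)])
print([int(1000*(-c["R"].T@c["t"]+ray(c,u,197)*c["range_z"][197,u]/(c["R"][2]@ray(c,u,197)))[2]) for u in range(244,264)])
E
```

```text
nutL [0.58   0.0389 0.06  ] [ 7.2 -4. ]
nutR [0.5852 0.0631 0.06  ] [-17.6  -4.1]
nutT [0.5593 0.0559 0.058 ] [ -5.1 -28. ]
nutB [0.6077 0.0457 0.058 ] [-5.4 21.6]
crown [0.5813 0.0512 0.064 ] [-5.2 -5.4]
line_near [ 0.575  -0.0037  0.052 ] [49.8  0.1]
collar [0.5739 0.0007 0.058 ] [45.7 -1.9]
shT [ 0.5642 -0.0032  0.052 ] [ 51.6 -10.6]
shB [ 0.5854 -0.0093  0.052 ] [53.  11.5]
tip [0.5784 0.0499 0.147 ] [-3.2 -8. ]
[0.55046245 0.07396959 0.058     ] [0.56161435 0.10483505 0.058     ]
[254, 212, 148, 123, 126, 127, 129, 108, 79, 115, 145, 157, 165, 164, 164, 163, 164, 164, 164, 164]
[50, 50, 50, 50, 49, 50, 49, 50, 50, 57, 56, 55, 56, 57, 57, 54, 57, 56, 55, 57]
```

Run:
```python
from h import *
s=bot.get_state();print(s["position"],s["ft_force"])
c=bot.camera("wrist"); f=c["frame"].astype(float).mean(2)
s=bot.get_state();print(s["clock"],s["position"],s["ft_force"])
save(c,"w2.png",(160,130,480,370),2.4)
print([int(x) for x in f[190:203,236:262].mean(0)])
```

```text
[0.58515122 0.04895185 0.17155497] [-0.23170066  0.28145762 -0.53347139]
3.0 [0.58514194 0.04869452 0.17165473] [ 0.15668625 -0.59153973 -0.59570248]
[125, 125, 125, 125, 123, 136, 182, 252, 253, 209, 143, 123, 125, 126, 128, 101, 80, 117, 145, 159, 165, 164, 164, 164, 163, 163]
```

View pics/w2.png

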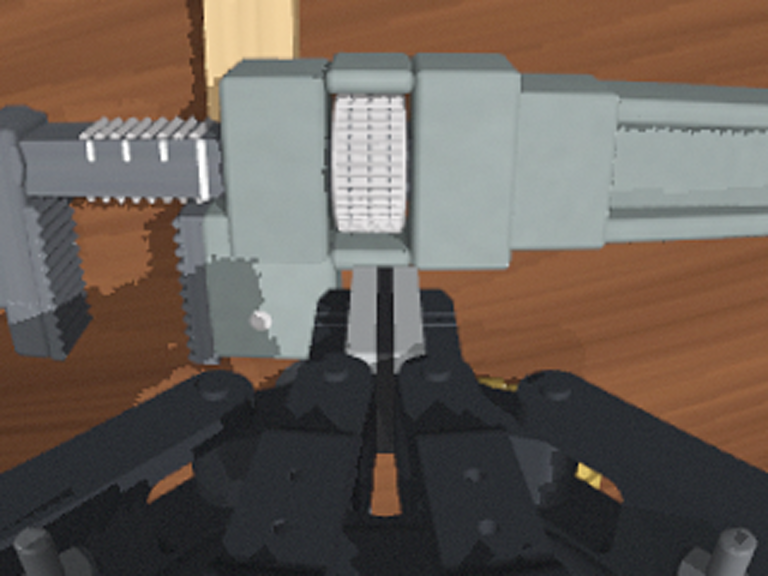

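Run:
```python
from h import *
c=bot.camera("wrist")
s=bot.get_state();print(s["position"],np.round(s["tcp_rot"],3).tolist())
P=lambda x,y,z:fz(c,160+x/2.4,130+y/2.4,z)
R=np.array(s["tcp_rot"]);T=np.array(s["position"])
U=lambda u,z:P((u-160)*2.4,165,z)
for n,p in dict(nutL=P(332,165,.060),nutR=P(407,165,.060),nutT=P(369,95,.058),nutB=P(369,233,.058),crown=P(369,165,.064),line_near=U(245.6,.052),lip58=U(251.5,.058),tip=P(385,266,.15),c1=P(415,55,.058),c2=P(505,55,.058),c3=P(415,266,.058),c4=P(505,268,.058)).items():
    print(n,p.round(4),"tool mm",(R.T@(p-T)*1000).round(1))
```

```text
[0.58516454 0.04836497 0.17166233] [[-0.978, 0.21, 0.001], [0.21, 0.978, 0.001], [-0.001, 0.001, -1.0]]
nutL [0.5811 0.0316 0.06  ] tool mm [  0.5 -17.3 111.6]
nutR [0.5862 0.0557 0.06  ] tool mm [  0.5   7.3 111.7]
nutT [0.5611 0.0484 0.058 ] tool mm [ 23.6  -5.1 113.6]
nutB [0.6082 0.038  0.058 ] tool mm [-24.6  -5.4 113.7]
crown [0.5823 0.0438 0.064 ] tool mm [  1.9  -5.1 107.7]
line_near [ 0.5744 -0.0125  0.052 ] tool mm [ -2.2 -61.9 119.6]
lip58 [ 0.5738 -0.0058  0.058 ] tool mm [ -0.2 -55.4 113.6]
tip [0.5773 0.0498 0.15  ] tool mm [ 8.1 -0.2 21.7]
c1 [0.5514 0.0654 0.058 ] tool mm [ 36.6   9.5 113.6]
c2 [0.5572 0.0937 0.058 ] tool mm [ 36.9  38.4 113.7]
c3 [0.6238 0.051  0.058 ] tool mm [-37.2  10.6 113.7]
c4 [0.6316 0.0818 0.058 ] tool mm [-38.3  42.3 113.7]
```

Nut centre is at tool (0, −5) mm, and the lip and line give a jaw opening of about 6.5 mm. I'll go down onto the nut and feel for contact.

{"api": "step_arm", "payload": {
  "moves": [
    {"slide": [-0.4, -0.2, 1.5], "turn": 0},
    {"slide": [-0.4, -0.2, 3.0], "turn": 0},
    {"slide": [-0.4, -0.2, 3.2], "turn": 0},
    {"slide": [-0.4, -0.2, 3.2], "turn": 0},
    {"slide": [-0.4, -0.2, 3.2], "turn": 0}
  ]
}}

```text
clock: 3.55
position: [0.5946, 0.04, 0.0926]
tcp_rot: [[-0.977, 0.212, 0.002], [0.212, 0.977, 0.0], [-0.001, 0.001, -1.0]]
ft_force: [-0.1, -0.1, 0.9]
width: 0.0
finger_force: 0.0
```

{"api": "step_arm", "payload": {
  "moves": [
    {"slide": [0, 0, 0.1], "turn": 0},
    {"slide": [0, 0, 0.2], "turn": 0},
    {"slide": [0, 0, 0.25], "turn": 0},
    {"slide": [0, 0, 0.25], "turn": 0}
  ]
}}

```text
clock: 3.95
position: [0.5948, 0.0394, 0.0859]
tcp_rot: [[-0.977, 0.213, 0.002], [0.213, 0.977, 0.0], [-0.002, 0.001, -1.0]]
ft_force: [-0.1, 0.2, 6.7]
width: -0.0003
finger_force: 3.5
```

{"api": "step_arm", "payload": {
  "moves": [
    {"slide": [0.2, 0, 0.05], "turn": 0},
    {"slide": [0.4, 0, 0.05], "turn": 0},
    {"slide": [0.6, 0, 0.05], "turn": 0},
    {"slide": [0.8, 0, 0.05], "turn": 0},
    {"slide": [0.8, 0, 0.05], "turn": 0}
  ]
}}

```text
clock: 4.45
position: [0.5752, 0.0436, 0.0853]
tcp_rot: [[-0.977, 0.213, 0.003], [0.213, 0.977, 0.0], [-0.003, 0.001, -1.0]]
ft_force: [-1.9, -0.3, 14.2]
width: -0.0004
finger_force: 7.5
```

```bash
cat >> h.py <<'E'
def lookjaw(name=None):
    "jaw opening from the wrist view: line border and collar edge on the shank middle"
    c=bot.camera("wrist"); lip=np.array([.5738,-.0058,.058]); ex=np.array([-.2115,-.9774,0])
    g=[]
    for k in np.arange(-6,16.01,.25):
        row=[]
        for off in np.linspace(-5,5,9):
            X=lip+ex*k/1000+np.array([.9774,-.2115,0])*off/1000; X[2]=.052
            u,v=fpix(c,X); row.append(cv2.getRectSubPix(c["frame"].astype(np.float32).mean(2),(1,1),(u,v))[0,0])
        g.append(int(np.mean(row)))
    s=bot.get_state(); print(s["clock"],s["position"],s["ft_force"])
    for i in range(0,len(g),4): print(-6+i*.25,g[i:i+4])
    if name: save(c,name,(160,130,480,370),2.4)
E
python3 -c "
from h import *; lookjaw()"
```

```text
4.5 [0.57524759 0.04359108 0.08529252] [-1.73092524 -0.30944322 15.41851799]
-6.0 [161, 161, 161, 161]
-5.0 [161, 161, 161, 161]
-4.0 [161, 161, 161, 161]
-3.0 [161, 161, 161, 161]
-2.0 [161, 159, 157, 153]
-1.0 [147, 142, 136, 130]
0.0 [121, 107, 94, 88]
1.0 [92, 99, 104, 109]
2.0 [113, 120, 124, 125]
3.0 [124, 124, 124, 124]
4.0 [124, 123, 121, 122]
5.0 [130, 148, 177, 207]
6.0 [229, 241, 246, 247]
7.0 [247, 247, 246, 240]
8.0 [223, 197, 166, 139]
9.0 [125, 121, 122, 123]
10.0 [123, 123, 123, 123]
11.0 [123, 121, 120, 119]
12.0 [119, 119, 120, 122]
13.0 [123, 123, 123, 123]
14.0 [123, 123, 123, 124]
15.0 [123, 123, 123, 123]
16.0 [123]
```

{"api": "step_arm", "payload": {
  "moves": [
    {"slide": [0, 0, -0.4], "turn": 0},
    {"slide": [-0.85, 0, -0.4], "turn": 0},
    {"slide": [-0.85, 0, -0.2], "turn": 0},
    {"slide": [-0.85, 0, 0], "turn": 0},
    {"slide": [-0.6, 0, 0], "turn": 0},
    {"slide": [-0.3, 0, 0], "turn": 0},
    {"slide": [0, 0, 0], "turn": 0},
    {"slide": [0, 0, 0], "turn": 0}
  ]
}}

```text
clock: 5.3
position: [0.5737, 0.0438, 0.0849]
tcp_rot: [[-0.977, 0.213, 0.001], [0.213, 0.977, 0.0], [-0.001, 0.0, -1.0]]
ft_force: [-2.7, 0.2, 18.7]
width: -0.0
finger_force: 9.1
```

```bash
python3 -c "
from h import *; lookjaw()" | grep -E "^\[|^[0-9.]+ \[" | grep -E "^[4-9]\.[0-9]+ "
```

```text
5.35 [0.57374215 0.04376346 0.08486996] [-3.61291223 -1.23025426 18.06275151]
4.0 [124, 137, 164, 196]
5.0 [222, 237, 245, 248]
6.0 [246, 243, 240, 235]
7.0 [222, 198, 166, 136]
8.0 [118, 112, 113, 114]
9.0 [116, 116, 118, 119]
```

{"api": "step_arm", "payload": {
  "moves": [
    {"slide": [0, 0, -0.4], "turn": 0},
    {"slide": [-0.85, 0, -0.4], "turn": 0},
    {"slide": [-0.85, 0, -0.2], "turn": 0},
    {"slide": [-0.85, 0, 0], "turn": 0},
    {"slide": [-0.6, 0, 0], "turn": 0},
    {"slide": [-0.3, 0, 0], "turn": 0},
    {"slide": [0, 0, 0], "turn": 0},
    {"slide": [0, 0, 0], "turn": 0}
  ]
}}

```text
clock: 6.15
position: [0.5733, 0.0438, 0.0847]
tcp_rot: [[-0.977, 0.212, 0.0], [0.212, 0.977, 0.0], [-0.0, 0.0, -1.0]]
ft_force: [-3.4, -1.0, 18.5]
width: -0.0002
finger_force: 9.8
```

{"api": "step_arm", "payload": {
  "moves": [
    {"slide": [0, 0, -0.4], "turn": 0},
    {"slide": [-0.85, 0, -0.4], "turn": 0},
    {"slide": [-0.85, 0, -0.2], "turn": 0},
    {"slide": [-0.85, 0, 0], "turn": 0},
    {"slide": [-0.6, 0, 0], "turn": 0},
    {"slide": [-0.3, 0, 0], "turn": 0},
    {"slide": [0, 0, 0], "turn": 0},
    {"slide": [0, 0, 0], "turn": 0}
  ]
}}

```text
clock: 6.95
position: [0.5731, 0.0439, 0.0847]
tcp_rot: [[-0.977, 0.212, -0.0], [0.212, 0.977, 0.0], [0.0, 0.0, -1.0]]
ft_force: [-3.6, -0.6, 20.1]
width: 0.0002
finger_force: 10.2
```

{"api": "step_arm", "payload": {
  "moves": [
    {"slide": [0, 0, -0.4], "turn": 0},
    {"slide": [-0.85, 0, -0.4], "turn": 0},
    {"slide": [-0.85, 0, -0.2], "turn": 0},
    {"slide": [-0.85, 0, 0], "turn": 0},
    {"slide": [-0.6, 0, 0], "turn": 0},
    {"slide": [-0.3, 0, 0], "turn": 0},
    {"slide": [0, 0, 0], "turn": 0},
    {"slide": [0, 0, 0], "turn": 0}
  ]
}}

```text
clock: 7.75
position: [0.5731, 0.0439, 0.0847]
tcp_rot: [[-0.977, 0.212, -0.0], [0.212, 0.977, 0.0], [0.0, 0.0, -1.0]]
ft_force: [-4.8, 0.5, 20.4]
width: -0.0003
finger_force: 10.4
```

```bash
python3 -c "
from h import *; lookjaw('w3.png')"
```

```text
7.8 [0.57300212 0.04384805 0.08457719] [-5.4484897  -0.81639078 21.10781229]
-6.0 [151, 152, 154, 155]
-5.0 [156, 156, 156, 155]
-4.0 [155, 156, 157, 157]
-3.0 [158, 159, 159, 159]
-2.0 [159, 158, 155, 152]
-1.0 [148, 143, 136, 128]
0.0 [118, 107, 96, 88]
1.0 [87, 96, 113, 143]
2.0 [181, 213, 235, 245]
3.0 [248, 248, 248, 248]
4.0 [247, 238, 221, 190]
5.0 [156, 133, 124, 122]
6.0 [121, 120, 118, 116]
7.0 [115, 115, 115, 115]
8.0 [115, 115, 115, 115]
9.0 [116, 116, 117, 118]
10.0 [120, 120, 120, 119]
11.0 [119, 118, 116, 114]
12.0 [113, 113, 113, 114]
13.0 [115, 115, 115, 115]
14.0 [115, 115, 115, 116]
15.0 [118, 120, 125, 135]
16.0 [151]
```

View pics/w3.png

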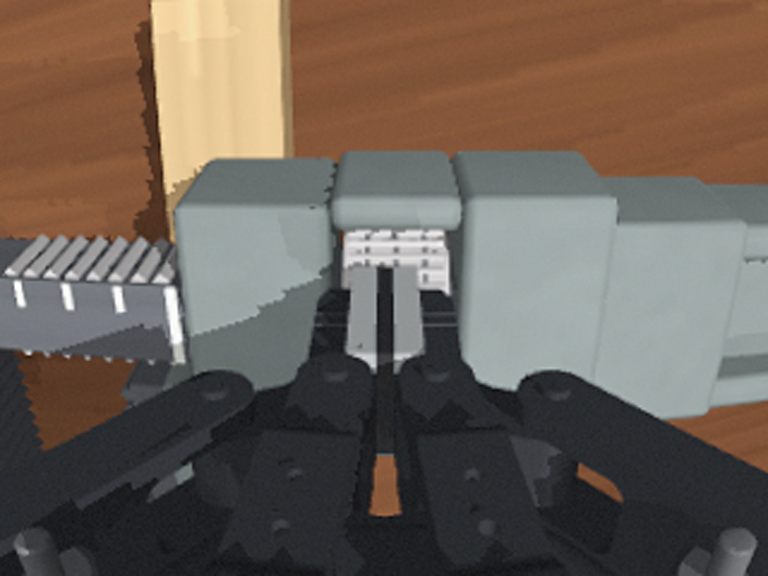

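The line's near border is about 2 mm from the collar edge, with the long line at crop (175,320) and the collar edge at (183,320). That leaves about two and a half strokes.

{"api": "step_arm", "payload": {
  "moves": [
    {"slide": [0, 0, -0.4], "turn": 0},
    {"slide": [-0.85, 0, -0.4], "turn": 0},
    {"slide": [-0.85, 0, -0.2], "turn": 0},
    {"slide": [-0.85, 0, 0], "turn": 0},
    {"slide": [-0.6, 0, 0], "turn": 0},
    {"slide": [-0.3, 0, 0], "turn": 0},
    {"slide": [0, 0, 0], "turn": 0},
    {"slide": [0, 0, 0], "turn": 0}
  ]
}}

```text
clock: 8.6
position: [0.573, 0.0439, 0.0846]
tcp_rot: [[-0.977, 0.212, -0.0], [0.212, 0.977, 0.0], [0.0, 0.0, -1.0]]
ft_force: [-3.8, -0.2, 20.4]
width: 0.0002
finger_force: 10.5
```

{"api": "step_arm", "payload": {
  "moves": [
    {"slide": [0, 0, -0.4], "turn": 0},
    {"slide": [-0.85, 0, -0.4], "turn": 0},
    {"slide": [-0.85, 0, -0.2], "turn": 0},
    {"slide": [-0.85, 0, 0], "turn": 0},
    {"slide": [-0.6, 0, 0], "turn": 0},
    {"slide": [-0.3, 0, 0], "turn": 0},
    {"slide": [0, 0, 0], "turn": 0},
    {"slide": [0, 0, 0], "turn": 0}
  ]
}}

```text
clock: 9.4
position: [0.573, 0.0439, 0.0846]
tcp_rot: [[-0.977, 0.213, -0.0], [0.213, 0.977, 0.0], [0.0, 0.0, -1.0]]
ft_force: [-4.4, -0.3, 20.7]
width: -0.0
finger_force: 10.5
```

{"api": "step_arm", "payload": {
  "moves": [
    {"slide": [0, 0, -1], "turn": 0},
    {"slide": [0, 0, -3], "turn": 0},
    {"slide": [0, 0, -3.4], "turn": 0},
    {"slide": [0, 0, -3.4], "turn": 0},
    {"slide": [0, 0, -3.4], "turn": 0}
  ]
}}

```text
clock: 9.9
position: [0.5733, 0.0437, 0.1675]
tcp_rot: [[-0.977, 0.212, -0.002], [0.212, 0.977, -0.0], [0.002, -0.001, -1.0]]
ft_force: [0.4, 0.6, -0.0]
width: 0.0
finger_force: 0.0
```

```bash
python3 -c "
from h import *; lookjaw('w4.png')"
```

```text
9.95 [0.57322138 0.04362549 0.16706264] [-0.46389711  0.69148255 -0.76605303]
-6.0 [164, 164, 164, 164]
-5.0 [164, 164, 164, 164]
-4.0 [165, 165, 165, 165]
-3.0 [165, 164, 163, 161]
-2.0 [158, 154, 148, 142]
-1.0 [135, 127, 121, 118]
0.0 [128, 147, 169, 190]
1.0 [204, 217, 228, 234]
2.0 [237, 235, 228, 212]
3.0 [188, 163, 141, 129]
4.0 [123, 123, 124, 125]
5.0 [125, 126, 126, 126]
6.0 [126, 126, 126, 126]
7.0 [126, 126, 126, 126]
8.0 [126, 126, 126, 126]
9.0 [126, 126, 126, 126]
10.0 [126, 126, 126, 126]
11.0 [126, 126, 126, 126]
12.0 [125, 125, 124, 124]
13.0 [124, 126, 134, 146]
14.0 [157, 168, 176, 184]
15.0 [189, 191, 191, 190]
16.0 [180]
```

View pics/w4.png

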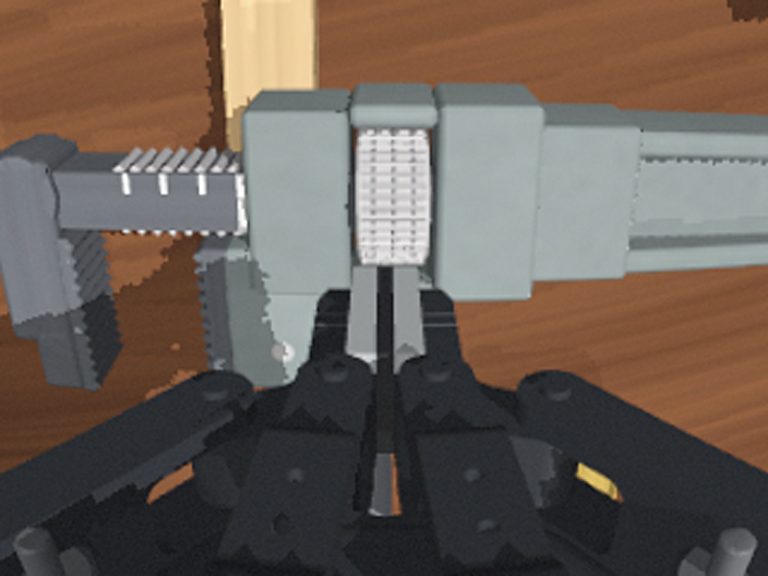

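The long line at crop (242,200) now reaches the collar edge; jaw opening is about 0.6–1 mm. I'll check from directly over the lip, where there is no parallax.

{"api": "step_arm", "payload": {
  "moves": [
    {"slide": [0, -1.2, -0.4], "turn": 0},
    {"slide": [0, -2.0, -0.4], "turn": 0},
    {"slide": [0, -2.0, -0.4], "turn": 0},
    {"slide": [0, -2.0, -0.4], "turn": 0},
    {"slide": [0, -2.0, -0.4], "turn": 0}
  ]
}}

```text
clock: 10.45
position: [0.5636, -0.0043, 0.1776]
tcp_rot: [[-0.977, 0.212, -0.001], [0.212, 0.977, 0.0], [0.002, 0.0, -1.0]]
ft_force: [-0.6, 0.5, 0.3]
width: -0.0
finger_force: 0.0
```

```bash
python3 -c "
from h import *; lookjaw('w5.png')
c=bot.camera('wrist');s=bot.get_state()
for z in (.052,.055,.058): print(fpix(c,[.5738,-.0058,z]))
save(c,'w6.png',(270,150,380,230),7)"|tail -24
```

```text
-4.0 [169, 169, 167, 165]
-3.0 [163, 159, 154, 149]
-2.0 [144, 138, 132, 127]
-1.0 [112, 96, 81, 92]
0.0 [115, 139, 161, 178]
1.0 [195, 213, 220, 226]
2.0 [232, 234, 232, 230]
3.0 [222, 193, 163, 133]
4.0 [129, 128, 127, 127]
5.0 [127, 128, 128, 128]
6.0 [128, 128, 128, 128]
7.0 [128, 128, 128, 128]
8.0 [128, 128, 128, 128]
9.0 [128, 128, 128, 128]
10.0 [128, 128, 128, 128]
11.0 [128, 128, 128, 128]
12.0 [128, 128, 128, 127]
13.0 [127, 126, 124, 123]
14.0 [136, 155, 174, 187]
15.0 [190, 192, 195, 193]
16.0 [190]
[np.float64(321.33171528972474), np.float64(205.60690382017742)]
[np.float64(321.3525660772261), np.float64(206.81726007913377)]
[np.float64(321.3738670177481), np.float64(208.054459649211)]
```

View pics/w6.png

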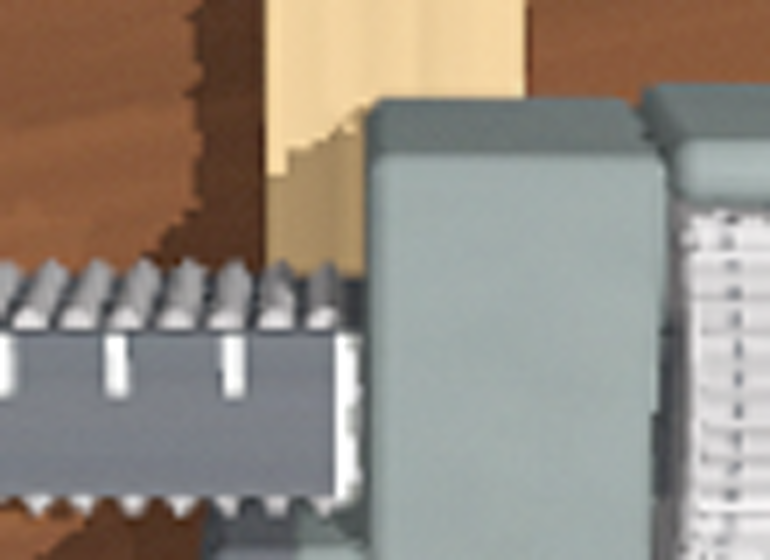

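From overhead, the line spans columns 334–358 and the collar edge is at about 367, a gap of about 1 mm. One more stroke closes it.

{"api": "step_arm", "payload": {
  "moves": [
    {"slide": [-0.85, 2.0, 0], "turn": 0},
    {"slide": [-0.85, 2.0, 1.5], "turn": 0},
    {"slide": [-0.85, 2.0, 3.2], "turn": 0},
    {"slide": [-0.85, 2.0, 3.4], "turn": 0},
    {"slide": [-0.85, 2.0, 3.4], "turn": 0}
  ]
}}

```text
clock: 11.05
position: [0.5945, 0.0394, 0.0928]
tcp_rot: [[-0.977, 0.212, -0.003], [0.212, 0.977, -0.0], [0.003, -0.001, -1.0]]
ft_force: [0.1, -0.8, 0.5]
width: 0.0001
finger_force: 0.0
```

{"api": "step_arm", "payload": {
  "moves": [
    {"slide": [0, 0, 0.2], "turn": 0},
    {"slide": [0, 0, 0.4], "turn": 0},
    {"slide": [0.25, 0, 0.4], "turn": 0},
    {"slide": [0.55, 0, 0.4], "turn": 0},
    {"slide": [0.85, 0, 0.4], "turn": 0},
    {"slide": [0.85, 0, 0.4], "turn": 0}
  ]
}}

```text
clock: 11.65
position: [0.5749, 0.0437, 0.0854]
tcp_rot: [[-0.977, 0.213, 0.003], [0.213, 0.977, 0.0], [-0.003, 0.001, -1.0]]
ft_force: [-2.6, 0.1, 9.4]
width: -0.0001
finger_force: 4.7
```

{"api": "step_arm", "payload": {
  "moves": [
    {"slide": [0, 0, -1], "turn": 0},
    {"slide": [0, 0, -3], "turn": 0},
    {"slide": [0, -2, -3.8], "turn": 0},
    {"slide": [0, -2, -3.8], "turn": 0},
    {"slide": [0, -2, -3.8], "turn": 0},
    {"slide": [0, -2, -3.8], "turn": 0}
  ]
}}

```text
clock: 12.25
position: [0.564, -0.0048, 0.1787]
tcp_rot: [[-0.977, 0.213, 0.0], [0.213, 0.977, 0.001], [-0.0, 0.001, -1.0]]
ft_force: [-0.6, -0.4, -0.8]
width: -0.0001
finger_force: 0.0
```

```bash
python3 -c "
from h import *; lookjaw()
c=bot.camera('wrist');save(c,'w7.png',(270,150,380,230),7)"|sed -n 1,14p
```

```text
12.3 [ 0.5638967  -0.00432472  0.17832244] [-0.16483068  0.62514058 -0.42586362]
-6.0 [168, 168, 168, 168]
-5.0 [168, 168, 168, 168]
-4.0 [168, 167, 166, 164]
-3.0 [161, 158, 154, 148]
-2.0 [142, 136, 129, 121]
-1.0 [114, 117, 128, 139]
0.0 [152, 168, 185, 202]
1.0 [206, 207, 208, 205]
2.0 [196, 187, 178, 161]
3.0 [144, 128, 124, 125]
4.0 [127, 128, 128, 128]
5.0 [128, 128, 128, 128]
6.0 [128, 128, 128, 128]
```

View pics/w7.png

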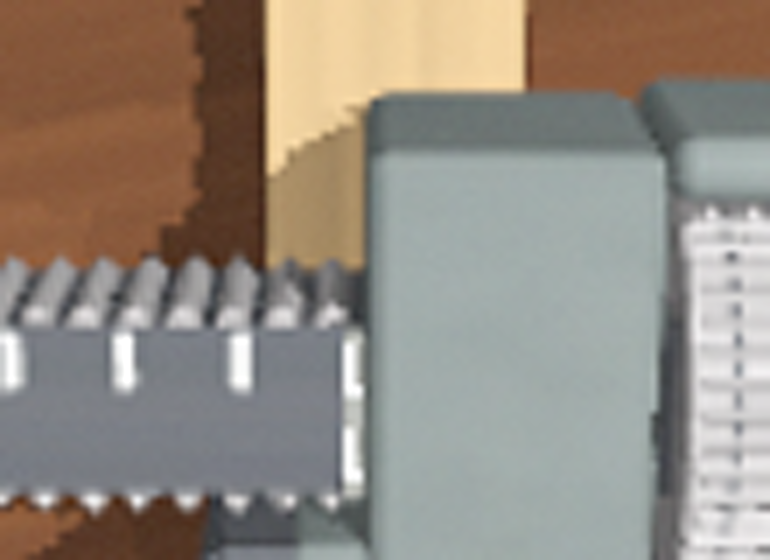

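The line (columns 342–363) now meets the collar edge (about 367), the arm is well above the wrench, and nothing else was touched.

```bash
python3 -c "
from bench import bot; print(bot.finish_job())"
```

```text
the job is handed in; nothing more can be done
None
```

I rolled the nut closed in eight strokes until the long white line sat about 0.3 mm from the collar's edge, measured in the last wrist picture. I then lifted clear and handed the job in at about 12.4 s; the hand-in call returned no verdict.

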